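Slide a terracotta tile out over the cabinet edge

TASK

Push the square terracotta tile across the top of the low cabinet, toward the cabinet's far edge (the long edge above the sliding door, away from the robot), until 35 mm of it sticks out over that edge, squarely, so that someone can later get their fingers under it. Slide it gently with the fingertips; never lift or tip it or let it fall, and leave the round disc and all the other loose things where they are.

Things in the scene. Friction and masses are not known exactly. Their poses are not given: they have to be found in the camera images.
- tile: Square flat terracotta tile, 100 x 100 x 10 mm thick, about 0.2 kg, loose on the cabinet's top; origin at the centre of its underside, x and y along its sides, z up. At the start it lies wholly on the top, about 5 to 60 mm short of the far edge, turned up to about 20 degrees against it.
- ledge_edge (a point): Midpoint of the far top edge of the low grey cabinet (the edge above its sliding white plastic door). x points level outward over the edge, away from the robot; y runs along the edge; z up, with z = 0 at the cabinet's top. The top is a flat smooth board 460 mm long (y from -230 to 230 mm) and 260 mm deep (x from -260 to 0 mm), 120 mm above the work surface, with no rim. The cabinet is fixed.
- disc: Round flat terracotta disc, 100 mm diameter, 10 mm thick, lying on the cabinet's top beside the tile (either side), not to be moved; origin at the centre of its underside.
- funnel: Grey silicone funnel standing mouth down on the cabinet's top, near the middle of its rear (robot-side) part, 58 mm wide at its foot and 56 mm tall; origin at the centre of its underside. Not to be moved.
- oregano_pot: White ceramic pot with an oregano plant, 116 mm wide, 100 mm tall without and about 220 mm with the plant, on the work surface to the left of the cabinet; origin at the centre of its underside. Not to be moved.
- dibber: Steel dibber with a wooden handle lying on the work surface to the right of the cabinet, 250 mm long, 28 mm thick; origin under its middle, x toward its steel tip. Not to be moved.
- spoon: Wooden spoon, 240 mm long, lying on the work surface between the cabinet and the pot; origin at its underside, x from handle to bowl. Not to be moved.
- spice_jar: Glass jar with a steel lid, 52 mm wide, 95 mm tall, on the work surface beyond the right end of the cabinet; origin at the centre of its underside. Not to be moved.
Things that resemble listed ones, but are neither listed nor needed, are in the scene too. What is shaped like the tile but black or pink is not meant.

How it is judged:
By the outcome, as a careful person would: the job done as asked, in the order asked, and still so for the second after the job is handed in, with the robot touching nothing.
It also fails if it takes over 40 s, if anything falls off the work surface, if the arm or the gripper's body presses on something with over 40 N, if the wrist force passes 120 N, or if a joint passes its speed limit or range.

ROBOT

A 6-joint arm with a two-finger parallel gripper is mounted at the origin on the work surface. World frame = base frame: x ahead of the robot, y to its left, z up, the work surface at z = 0. Lengths are in m, angles in rad, forces in N, time in s.
With the tool pointing down it reaches from about 0.425 to 0.95 m from the base axis. Payload 3.5 kg.
Tool frame: the origin (TCP) lies at the very end of the fingers, on their centre line; the grasp point (between the pads) lies 19 mm behind it; z points along the fingers, y is the line along which they close (so a half turn about z gives the same grasp; the last joint's range is limited). The gripper opens to 85 mm and grips with 20 to 120 N. Pads are 22 mm wide; open, the fingers measure 114 mm over their backs; the gripper's body (76 mm by 85 mm) begins 54 mm behind the grasp point. The pads swing forward as they close: fully open they stand 13 mm farther back than shut.
Start: joints at [-1.378, 0.286, 1.577, -0, 1.279, -0.15], TCP at [0.227, -0.636, 0.231] pointing down, gripper open.
Joint ranges: [-2.77, 2.77], [-0.9, 2.22], [0.21, 2.48], [-1.53, 4.67], [0.24, 2.81], [-2.84, 2.84]. Speed limits (rad/s): [2.79, 2.79, 3.14, 3.14, 3.14, 3.14].

INTERFACE

Orientations are given as a unit quaternion [x, y, z, w].
In Python, from plant import ctrl, optics, sign_off gives the robot as it stands.
- The arm moves only by the shell command python3 -m creep 'ROWS' [FORCE]. ROWS is JSON, a list of rows, each an object of numbers: "x", "y", "z": the shift along the tool's x, y, z in mm; "rx", "ry", "rz": the turn, a rotation vector about the tool's x, y, z in degrees; "grip": the opening, from 0 (shut) to 1 (fully open). In form: [{"x": .., "y": .., "z": .., "rx": .., "ry": .., "rz": .., "grip": ..}, ...]. A call has exactly 10 rows; each row shifts and turns the commanded pose from where the row before left it, along the tool's axes as they then stand; what a row does not reach is not made up. A row lasts 1/12 s, in which the tool goes at most 41.7 mm and 7.16 degrees, less where a joint would pass 70% of its speed; a pose out of reach is approached as far as the arm can. A call with a gripper value outside its range is refused whole. The fingers move at their own pace and stop on an object; FORCE is the grip in N (left out, the last holds). Time passes only in rows, so rows that do not move let the fingers close, or fill a call up. It gives the time, the measured TCP pose, the force, the opening and the grip force at its end, in the units of the state.
- ctrl.get_state(): the state, without advancing time (a new reading comes with each control period).
- optics.read_camera(name): name is "scene" or "top"; returns a dict with "color" (420x560x3 uint8, blue, green, red), "K" (3x3 intrinsics, pixels), "D" ([k1, k2, p1, p2, k3] as OpenCV has them; the pictures are not rectified), "R" (3x3) and "t" (3): a world point X has camera coordinates R X + t. Camera axes: x right, y down, z forward; pixel columns grow to the right and rows downward; lengths in m; the calibration is good to about 2 mm. A picture is of the moment at which its call begins. There is no depth.
- sign_off(): hands the job in; it is judged then, once.
The state is a dict: "time": time; "qpos": joint angles; "dq": joint speeds; "joint_efforts": joint torques, N m; "eef_pos": TCP position; "tcp_rot": TCP orientation; "contact_force": force on the tool from outside, world axes, zero at the start; "wrist_torque": the same for the moment, N m; "opening": opening from 0.0 (shut) to 1.0 (fully open); "finger_force": force on a finger pad.
Only numpy, scipy, OpenCV 4.12 (cv2) and the standard library are available. Lean on these libraries where they do the work, as an engineer would, in place of code of your own. Each camera call takes 0.05 s, during which the arm holds its last target. There are 200 camera calls.

## Working session

There is one attempt and no reset: what is moved stays moved. The work goes in short steps, Python scripts to look and compute and a shell command to move; the robot and the scene stay as the last step left them, time stands still between calls to the robot, and variables do not carry over. Pictures are saved under pics/ and viewed, at most 10 in all, crops included, and the job is handed in when it is done.

```bash
mkdir -p pics; ls; python3 - <<'E'
from plant import ctrl, optics
import cv2
s=ctrl.get_state(); print(s)
for n in("scene","top"):
    c=optics.read_camera(n); cv2.imwrite(f"pics/{n}0.png",c["color"]); print(n,c["K"],c["D"],c["R"],c["t"])
E
```

```text
pics
{'time': 0.0, 'qpos': array([-1.37799704e+00,  2.87163060e-01,  1.57821940e+00, -1.47683654e-05,
        1.27858695e+00, -1.49999208e-01]), 'dq': array([ 0.00072119,  0.00077122, -0.00062453, -0.00037599,  0.00123765,
        0.00025691]), 'joint_efforts': array([ 6.58942936e-04, -4.05981016e+01, -2.92623550e+01, -7.29238195e-05,
        5.66245973e-03,  5.13968942e-06]), 'eef_pos': array([ 0.22677846, -0.63505054,  0.22992596]), 'tcp_rot': array([ 9.85346014e-01,  1.70563246e-01, -3.24963987e-05, -1.18795407e-03]), 'contact_force': array([ 0.79777453, -0.17676978,  0.25699706]), 'wrist_torque': array([-0.09127553, -0.01766796, -0.00700201]), 'finger_force': 0.0, 'opening': 0.9988684361516669}
scene [[401.80923728   0.         283.22336583]
 [  0.         401.80923728 213.04465588]
 [  0.           0.           1.        ]] [-0.09278004  0.          0.          0.          0.        ] [[-0.71740635  0.69661828 -0.00714833]
 [ 0.43569926  0.44064738 -0.78485415]
 [-0.54359386 -0.56617388 -0.6196393 ]] [ 0.43434879 -0.13273138  1.76103906]
top [[452.11929193   0.         280.21296056]
 [  0.         452.11929193 206.52894893]
 [  0.           0.           1.        ]] [-0.00207283  0.          0.          0.          0.        ] [[ 0.02153355 -0.99966677 -0.01423602]
 [-0.99677338 -0.02036557 -0.07764066]
 [ 0.07732486  0.01586196 -0.99687976]] [-0.0363667   0.56198757  1.45169318]
```

View pics/top0.png

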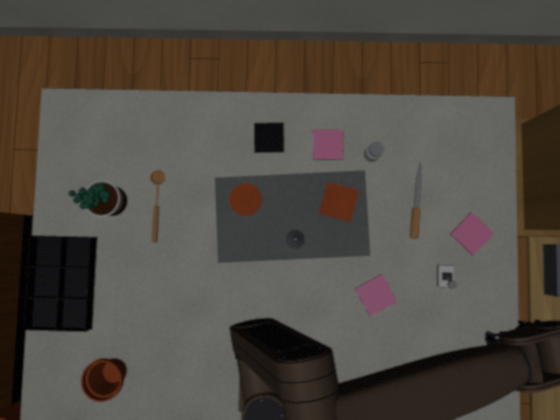

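View pics/scene0.png

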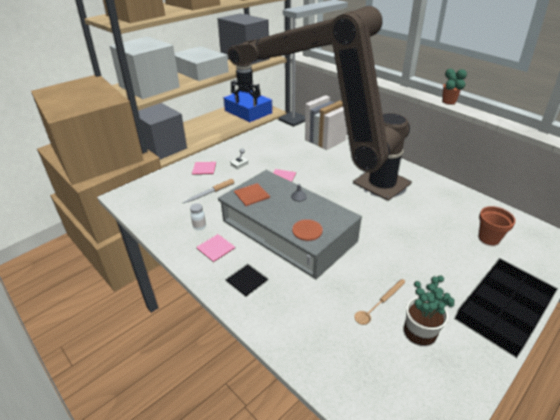

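The top view shows the tile at about (339,202) and the disc at (246,199). The cabinet spans (215–370, 170–262) with its far edge at rows 170–178, and the funnel is at (295,239). The scene view shows the sliding door on the far side.

```bash
cat > h.py <<'E'
import numpy as np, cv2
from plant import ctrl, optics
def ray(c,px,z):
    u=cv2.undistortPoints(np.float64(px).reshape(-1,1,2),c["K"],c["D"]).reshape(-1,2)
    d=np.c_[u,np.ones(len(u))]@c["R"]; o=-c["R"].T@c["t"]
    return (o+d*((z-o[2])/d[:,2])[:,None])[:,:2]
def proj(c,P):
    return cv2.projectPoints(np.float64(P).reshape(-1,1,3),cv2.Rodrigues(c["R"])[0],c["t"],c["K"],c["D"])[0].reshape(-1,2)
def blobs(c,name):
    hsv=cv2.cvtColor(c["color"],cv2.COLOR_BGR2HSV)
    m=cv2.inRange(hsv,(0,130,60),(14,255,255))
    cs=cv2.findContours(m,cv2.RETR_EXTERNAL,cv2.CHAIN_APPROX_NONE)[0]
    return [k for k in cs if cv2.contourArea(k)>150]
def fit(c,k,z):
    """min-area rectangle of contour on plane z (mm); contour grown half a pixel for border bias"""
    p=ray(c,k.reshape(-1,2),z)*1000
    return cv2.minAreaRect(p.astype(np.float32))
E
python3 - <<'E'
from h import *
for n in("top","scene"):
    c=optics.read_camera(n); print(n)
    for k in blobs(c,n):
        print(k.reshape(-1,2).mean(0).round(1),cv2.contourArea(k),fit(c,k,.13))
    if n=="top":
        # cabinet: dark gray mask in bounding area
        g=cv2.cvtColor(c["color"],cv2.COLOR_BGR2GRAY)
        print(g[160:185,290], g[215,208:222], g[215,360:378],g[252:270,290])
E
```

```text
top
[101.3 380.2] 1239.5 ((29.887615203857422, 490.4093933105469), (115.0013198852539, 118.14704895019531), 46.20103073120117)
[245. 199.] 763.0 ((575.0348510742188, 80.74500274658203), (94.76921081542969, 94.09754943847656), 46.36955261230469)
[338.5 201.5] 1000.0 ((573.3392333984375, -201.83746337890625), (98.281005859375, 98.50106048583984), 75.71971130371094)
[411.6  72.7] 233.5 ((972.5377807617188, -427.04730224609375), (94.1094970703125, 135.0983123779297), 20.84379768371582)
[479.1  59.2] 220.5 ((1018.8167114257812, -624.2567138671875), (79.75140380859375, 184.3325653076172), 2.889920473098755)
[362.8  60.8] 233.0 ((1009.4232788085938, -279.726318359375), (126.29308319091797, 126.87165069580078), 49.02838134765625)
[151.4  67.1] 174.0 ((974.206298828125, 384.36212158203125), (90.34745025634766, 209.8471221923828), 37.04847717285156)
[103 105 104 105 104 103 102 104 104 104 103 103 101  92  75  65  64  64
  63  63  63  62  61  60  61] [106 106 106 107 107 107 104  97  81  67  60  62  60  62] [ 61  59  62  61  60  60  65  77  91 100 103 105 104 103 102 101 100 100] [ 61  61  62  63  62  63  69  82  95 101 103 104 102 103 102 103 104 103]
scene
[307.1 229.8] 384.5 ((579.1831665039062, 84.5538101196289), (90.50857543945312, 89.48735809326172), 45.32284164428711)
[494.  224.5] 854.0 ((103.23046875, 526.0438232421875), (210.4029541015625, 108.7481918334961), 22.77803611755371)
[251.1 194.1] 350.0 ((576.9152221679688, -197.98068237304688), (96.2107162475586, 92.63577270507812), 77.14225006103516)
```

```bash
cat >> h.py <<'E'
def edge(c):
    g=cv2.GaussianBlur(cv2.cvtColor(c["color"],cv2.COLOR_BGR2GRAY),(3,3),0).astype(float)
    def cross(v):  # first crossing of 83 along profile
        i=np.argmax(v<83); return i-1+(v[i-1]-83)/(v[i-1]-v[i])
    L=lambda pts:cv2.fitLine(np.float32(ray(c,pts,.12)*1000),cv2.DIST_HUBER,0,.01,.01).ravel()
    far=L([(u,162+cross(g[162:200,u])) for u in range(225,362) if not 305<u<350])
    left=L([(205+cross(g[v,205:235]),v) for v in range(185,255)])
    right=L([(385-cross(g[v,350:386][::-1]),v) for v in range(185,252)])
    near=L([(u,275-cross(g[240:276,u][::-1])) for u in range(230,360)])
    def X(a,b):
        s=np.linalg.solve(np.c_[a[:2],-b[:2]],b[2:]-a[2:]); return a[2:]+s[0]*a[:2]
    FL,FR,NL,NR=X(far,left),X(far,right),X(near,left),X(near,right)
    return FL,FR,NL,NR
E
python3 - <<'E'
from h import *
c=optics.read_camera("top")
print("cam",-c["R"].T@c["t"])
FL,FR,NL,NR=edge(c); print(FL,FR,NL,NR)
print("len",np.linalg.norm(FL-FR),"depth",np.linalg.norm(FL-NL),np.linalg.norm(FR-NR))
O=(FL+FR)/2; y=(FL-FR)/np.linalg.norm(FL-FR); x=np.array([y[1],-y[0]])
print("O",O,"x",x,np.degrees(np.arctan2(x[1],x[0])))
T=np.c_[x,y]
for k in blobs(c,"top"):
    r=fit(c,k,.13)
    if 400<r[0][0]<650 and abs(r[0][1])<300:
        print((np.array(r[0])-O)@T, ((cv2.boxPoints(r)-O)@T).round(1).tolist(), r[2])
g=cv2.cvtColor(c["color"],cv2.COLOR_BGR2GRAY)[228:252,283:308]
m=(g<48)|(g>75); v,u=np.nonzero(m); print("funnel",(ray(c,[(u.mean()+283,v.mean()+228)],.14)*1000-O)@T,m.sum())
E
```

```text
cam [ 0.44870537 -0.04793608  1.49027892]
[640.90063 177.71379] [ 672.749   -281.45544] [381.76086 159.47931] [ 413.49326 -298.88617]
len 460.27243 depth 259.78052 259.84106
O [656.8248   -51.870827] x [0.9976032  0.06919464] 3.9677315
[-72.41763681 137.9574014 ] [[-139.10000610351562, 140.6999969482422], [-75.69999694824219, 71.30000305175781], [-5.699999809265137, 135.1999969482422], [-69.19999694824219, 204.6999969482422]] 46.36955261230469
[ -93.73494127 -143.87624661] [[-155.6999969482422, -175.39999389648438], [-62.099998474121094, -205.6999969482422], [-31.799999237060547, -112.4000015258789], [-125.4000015258789, -82.0]] 75.98925018310547
funnel [[-194.89174716  -12.19167318]] 163
```

```bash
python3 -m creep '[{"rz":5.2,"grip":0.6},{"rz":5.2,"grip":0.6},{"rz":5.27,"grip":0.6},{"x":20,"y":-29,"grip":0.6},{"x":20,"y":-29,"grip":0.6},{"x":20,"y":-29,"grip":0.6},{"x":20,"y":-29,"grip":0.6},{"x":20,"y":-29,"grip":0.6},{"x":20,"y":-29,"grip":0.6},{"x":20,"y":-29,"grip":0.6}]'
cat >> h.py <<'E'
O=np.array([656.8,-51.9]); XA=np.array([.9976,.0692]); T=np.c_[XA,[-XA[1],XA[0]]]
def st():
    from scipy.spatial.transform import Rotation as Rn
    s=ctrl.get_state(); R=Rn.from_quat(s["tcp_rot"]).as_matrix()
    print("t",round(s["time"],2),"tcp ledge",((s["eef_pos"][:2]*1000-O)@T).round(1),"z",round(s["eef_pos"][2]*1000,1),"toolx deg in ledge",round(np.degrees(np.arctan2(R[1,0],R[0,0]))-3.97,2),"tilt",R[:,2].round(3),"F",s["contact_force"].round(1),"open",round(s["opening"],2))
E
python3 -c "from h import *;st()"
```

```text
t 0.25 tcp ledge [-469.3 -552.3] z 230.7 toolx deg in ledge 15.67 tilt [-0.     0.001 -1.   ] F [-0.1 -0.1 -0. ] open 1.0$[0]: bad value
```

```bash
python3 -m creep '[{"x":0,"y":0,"z":0,"rx":0,"ry":0,"rz":5.2,"grip":0.6},{"x":0,"y":0,"z":0,"rx":0,"ry":0,"rz":5.2,"grip":0.6},{"x":0,"y":0,"z":0,"rx":0,"ry":0,"rz":5.3,"grip":0.6},{"x":20,"y":-29,"z":0,"rx":0,"ry":0,"rz":0,"grip":0.6},{"x":20,"y":-29,"z":0,"rx":0,"ry":0,"rz":0,"grip":0.6},{"x":20,"y":-29,"z":0,"rx":0,"ry":0,"rz":0,"grip":0.6},{"x":20,"y":-29,"z":0,"rx":0,"ry":0,"rz":0,"grip":0.6},{"x":20,"y":-29,"z":0,"rx":0,"ry":0,"rz":0,"grip":0.6},{"x":20,"y":-29,"z":0,"rx":0,"ry":0,"rz":0,"grip":0.6},{"x":20,"y":-29,"z":0,"rx":0,"ry":0,"rz":0,"grip":0.6}]'
python3 -c "from h import *;st()"
```

```text
time: 1.08
eef_pos: [0.3532, -0.4219, 0.2313]
tcp_rot: [0.999, 0.034, 0.0, -0.0]
contact_force: [-0.3, -0.1, -0.0]
opening: 0.6
finger_force: 0.0
t 1.08 tcp ledge [-328.5 -348.1] z 231.3 toolx deg in ledge -0.05 tilt [ 0.  0. -1.] F [-0.3 -0.1 -0. ] open 0.6
```

```bash
python3 -m creep '[{"x":19,"y":-29,"z":0,"rx":0,"ry":0,"rz":0,"grip":0.6},{"x":19,"y":-29,"z":0,"rx":0,"ry":0,"rz":0,"grip":0.6},{"x":19,"y":-29,"z":0,"rx":0,"ry":0,"rz":0,"grip":0.6},{"x":19,"y":-29,"z":0,"rx":0,"ry":0,"rz":0,"grip":0.6},{"x":19,"y":-29,"z":0,"rx":0,"ry":0,"rz":0,"grip":0.6},{"x":19,"y":-29,"z":0,"rx":0,"ry":0,"rz":0,"grip":0.6},{"x":19,"y":-29,"z":0,"rx":0,"ry":0,"rz":0,"grip":0.6},{"x":0,"y":0,"z":25,"rx":0,"ry":0,"rz":0,"grip":0.6},{"x":0,"y":0,"z":25,"rx":0,"ry":0,"rz":0,"grip":0.6},{"x":0,"y":0,"z":25,"rx":0,"ry":0,"rz":0,"grip":0.6}]'
python3 -c "from h import *;st()"
```

```text
time: 1.92
eef_pos: [0.4721, -0.2112, 0.1562]
tcp_rot: [0.999, 0.035, 0.001, 0.001]
contact_force: [-0.6, 0.4, 0.3]
opening: 0.596
finger_force: 0.0
t 1.92 tcp ledge [-195.3 -146.1] z 156.2 toolx deg in ledge 0.09 tilt [ 0.002 -0.001 -1.   ] F [-0.6  0.4  0.3] open 0.6
```

```bash
python3 - <<'E'
from h import *
c=optics.read_camera("scene"); cv2.imwrite("pics/s1.png",cv2.resize(c["color"][110:290,180:380],None,fx=4,fy=3.3,interpolation=cv2.INTER_CUBIC)[:600])
E
```

```text
(no output)
```

View pics/s1.png

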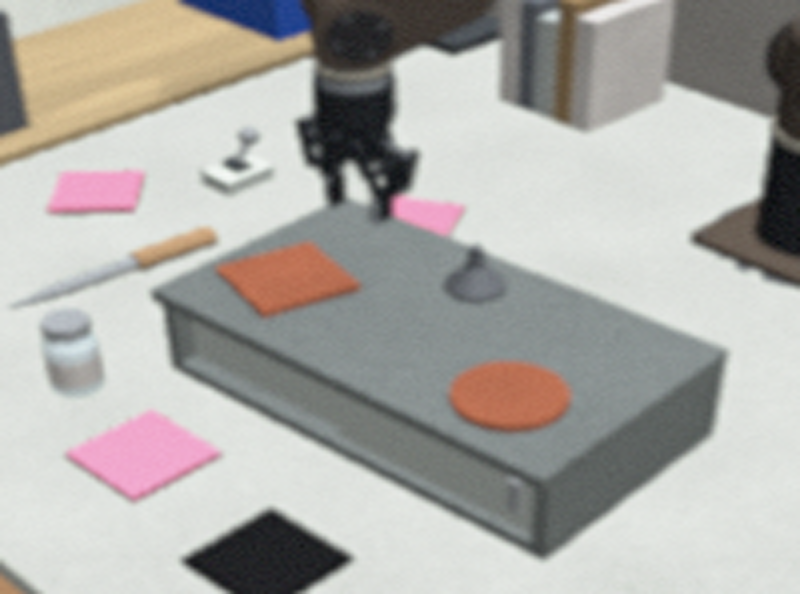

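The crop shows the open fingertips at about (335,205) and (380,210), behind the tile and still above the cabinet top. Next I lower them to feel for the board.

```bash
python3 -m creep '[{"x":0,"y":0,"z":6,"rx":0,"ry":0,"rz":0,"grip":0.6},{"x":0,"y":0,"z":6,"rx":0,"ry":0,"rz":0,"grip":0.6},{"x":0,"y":0,"z":6,"rx":0,"ry":0,"rz":0,"grip":0.6},{"x":0,"y":0,"z":6,"rx":0,"ry":0,"rz":0,"grip":0.6},{"x":0,"y":0,"z":2,"rx":0,"ry":0,"rz":0,"grip":0.6},{"x":0,"y":0,"z":2,"rx":0,"ry":0,"rz":0,"grip":0.6},{"x":0,"y":0,"z":2,"rx":0,"ry":0,"rz":0,"grip":0.6},{"x":0,"y":0,"z":2,"rx":0,"ry":0,"rz":0,"grip":0.6},{"x":0,"y":0,"z":0,"rx":0,"ry":0,"rz":0,"grip":0.6},{"x":0,"y":0,"z":0,"rx":0,"ry":0,"rz":0,"grip":0.6}]'
python3 -c "from h import *;st()"
```

```text
time: 2.8
eef_pos: [0.4714, -0.2119, 0.1244]
tcp_rot: [0.999, 0.034, 0.0, 0.0]
contact_force: [0.2, 0.1, -0.1]
opening: 0.601
finger_force: 0.0
t 2.8 tcp ledge [-196.  -146.8] z 124.4 toolx deg in ledge -0.03 tilt [ 0. -0. -1.] F [ 0.2  0.1 -0.1] open 0.6
```

```bash
python3 -m creep '[{"x":0,"y":0,"z":0.5,"rx":0,"ry":0,"rz":0,"grip":0.6},{"x":0,"y":0,"z":0.5,"rx":0,"ry":0,"rz":0,"grip":0.6},{"x":0,"y":0,"z":0.5,"rx":0,"ry":0,"rz":0,"grip":0.6},{"x":0,"y":0,"z":0.5,"rx":0,"ry":0,"rz":0,"grip":0.6},{"x":0,"y":0,"z":0.5,"rx":0,"ry":0,"rz":0,"grip":0.6},{"x":0,"y":0,"z":0.5,"rx":0,"ry":0,"rz":0,"grip":0.6},{"x":0,"y":0,"z":0.5,"rx":0,"ry":0,"rz":0,"grip":0.6},{"x":0,"y":0,"z":0.5,"rx":0,"ry":0,"rz":0,"grip":0.6},{"x":0,"y":0,"z":0,"rx":0,"ry":0,"rz":0,"grip":0.6},{"x":0,"y":0,"z":0,"rx":0,"ry":0,"rz":0,"grip":0.6}]'
python3 -c "from h import *;st()"
```

```text
time: 3.63
eef_pos: [0.4713, -0.2119, 0.1203]
tcp_rot: [0.999, 0.034, -0.0, -0.0]
contact_force: [-1.1, 1.2, -0.1]
opening: 0.6
finger_force: 0.0
t 3.63 tcp ledge [-196.1 -146.8] z 120.3 toolx deg in ledge -0.03 tilt [-0.  0. -1.] F [-1.1  1.2 -0.1] open 0.6
```

```bash
python3 -m creep '[{"x":0,"y":0,"z":0.5,"rx":0,"ry":0,"rz":0,"grip":0.6},{"x":0,"y":0,"z":0.5,"rx":0,"ry":0,"rz":0,"grip":0.6},{"x":0,"y":0,"z":0.5,"rx":0,"ry":0,"rz":0,"grip":0.6},{"x":0,"y":0,"z":0.5,"rx":0,"ry":0,"rz":0,"grip":0.6},{"x":0,"y":0,"z":0.5,"rx":0,"ry":0,"rz":0,"grip":0.6},{"x":0,"y":0,"z":0,"rx":0,"ry":0,"rz":0,"grip":0.6},{"x":0,"y":0,"z":0,"rx":0,"ry":0,"rz":0,"grip":0.6},{"x":0,"y":0,"z":0,"rx":0,"ry":0,"rz":0,"grip":0.6},{"x":0,"y":0,"z":0,"rx":0,"ry":0,"rz":0,"grip":0.6},{"x":0,"y":0,"z":0,"rx":0,"ry":0,"rz":0,"grip":0.6}]'
python3 -c "from h import *;st()"
```

```text
time: 4.47
eef_pos: [0.4714, -0.2119, 0.1179]
tcp_rot: [0.999, 0.034, 0.0, 0.0]
contact_force: [0.3, 0.3, 0.5]
opening: 0.604
finger_force: 0.0
t 4.47 tcp ledge [-196.  -146.8] z 117.9 toolx deg in ledge -0.03 tilt [ 0. -0. -1.] F [0.3 0.3 0.5] open 0.6
```

```bash
python3 -m creep '[{"x":0,"y":0,"z":0.5,"rx":0,"ry":0,"rz":0,"grip":0.6},{"x":0,"y":0,"z":0.5,"rx":0,"ry":0,"rz":0,"grip":0.6},{"x":0,"y":0,"z":0.5,"rx":0,"ry":0,"rz":0,"grip":0.6},{"x":0,"y":0,"z":0.5,"rx":0,"ry":0,"rz":0,"grip":0.6},{"x":0,"y":0,"z":0.5,"rx":0,"ry":0,"rz":0,"grip":0.6},{"x":0,"y":0,"z":0,"rx":0,"ry":0,"rz":0,"grip":0.6},{"x":0,"y":0,"z":0,"rx":0,"ry":0,"rz":0,"grip":0.6},{"x":0,"y":0,"z":0,"rx":0,"ry":0,"rz":0,"grip":0.6},{"x":0,"y":0,"z":0,"rx":0,"ry":0,"rz":0,"grip":0.6},{"x":0,"y":0,"z":0,"rx":0,"ry":0,"rz":0,"grip":0.6}]'
python3 - <<'E'
from h import *
st()
c=optics.read_camera("scene"); cv2.imwrite("pics/s2.png",cv2.resize(c["color"][130:210,215:315],None,fx=8,fy=7.5,interpolation=cv2.INTER_CUBIC))
E
```

```text
time: 5.3
eef_pos: [0.4714, -0.2119, 0.1168]
tcp_rot: [0.999, 0.034, -0.0, -0.0]
contact_force: [-2.6, 1.6, 7.7]
opening: 0.601
finger_force: 3.8
t 5.3 tcp ledge [-196.  -146.8] z 116.8 toolx deg in ledge -0.02 tilt [-0.001  0.    -1.   ] F [-2.6  1.6  7.7] open 0.6
```

View pics/s2.png

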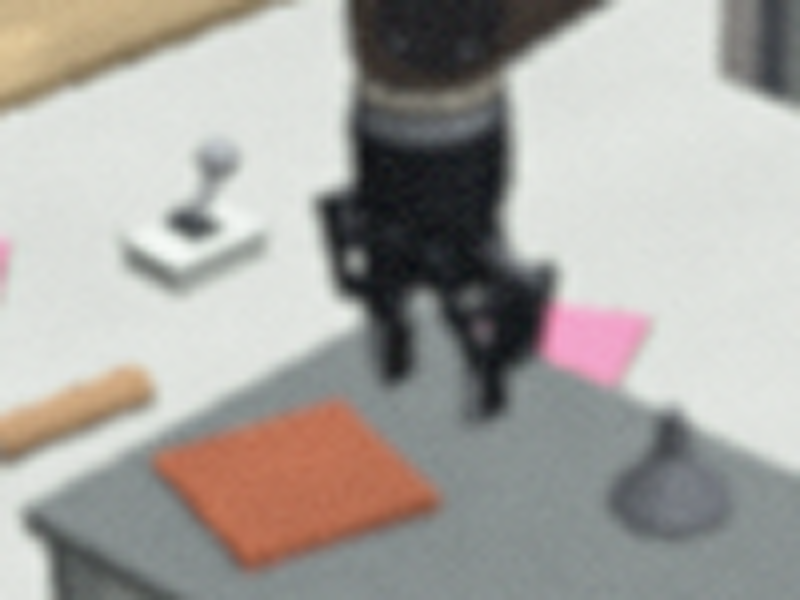

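The fingertips touch the board at TCP z ≈ 117, so they sit about 3 mm behind the TCP. I'll raise 5 mm and start a gentle push; the tile is at crop (150–440, 400–565), clear in front of the fingers.

```bash
python3 -m creep '[{"x":0,"y":0,"z":-2.5,"rx":0,"ry":0,"rz":0,"grip":0.6},{"x":0,"y":0,"z":-2.5,"rx":0,"ry":0,"rz":0,"grip":0.6},{"x":5,"y":0,"z":0,"rx":0,"ry":0,"rz":0,"grip":0.6},{"x":5,"y":0,"z":0,"rx":0,"ry":0,"rz":0,"grip":0.6},{"x":5,"y":0,"z":0,"rx":0,"ry":0,"rz":0,"grip":0.6},{"x":5,"y":0,"z":0,"rx":0,"ry":0,"rz":0,"grip":0.6},{"x":4,"y":0,"z":0,"rx":0,"ry":0,"rz":0,"grip":0.6},{"x":4,"y":0,"z":0,"rx":0,"ry":0,"rz":0,"grip":0.6},{"x":4,"y":0,"z":0,"rx":0,"ry":0,"rz":0,"grip":0.6},{"x":4,"y":0,"z":0,"rx":0,"ry":0,"rz":0,"grip":0.6}]'
cat >> h.py <<'E'
def tile(n="top",lo=-330,hi=-60):
    c=optics.read_camera(n)
    for k in blobs(c,n):
        r=fit(c,k,.13)
        if 450<r[0][0]<750 and lo<r[0][1]<hi:
            b=(cv2.boxPoints(r)-O)@T; a=(r[2]-3.97+45)%90-45
            print(n,"ctr",((np.array(r[0])-O)@T).round(1),"size",np.round(r[1],1),"rot",round(a,1),"front x",np.sort(b[:,0])[-2:].round(1))
E
python3 -c "
from h import *
st();tile();tile('scene');tile('top',0,200)"
```

```text
time: 6.18
eef_pos: [0.5074, -0.2094, 0.1201]
tcp_rot: [0.999, 0.034, -0.0, -0.0]
contact_force: [-0.6, -0.3, 0.5]
opening: 0.604
finger_force: 0.5
t 6.18 tcp ledge [-160.  -146.8] z 120.1 toolx deg in ledge -0.03 tilt [-0.001  0.    -1.   ] F [-0.6 -0.3  0.5] open 0.6
top ctr [ -86.7 -141.6] size [98.  98.4] rot -15.2 front x [-52.  -26.4]
scene ctr [ -84.9 -136. ] size [96.5 97.1] rot -14.1 front x [-49.5 -26. ]
top ctr [-72.4 138. ] size [94.8 94.1] rot 42.4 front x [-69.1  -5.7]
```

```bash
python3 -m creep '[{"x":4,"y":0,"z":0,"rx":0,"ry":0,"rz":0,"grip":0.6},{"x":4,"y":0,"z":0,"rx":0,"ry":0,"rz":0,"grip":0.6},{"x":4,"y":0,"z":0,"rx":0,"ry":0,"rz":0,"grip":0.6},{"x":4,"y":0,"z":0,"rx":0,"ry":0,"rz":0,"grip":0.6},{"x":4,"y":0,"z":0,"rx":0,"ry":0,"rz":0,"grip":0.6},{"x":4,"y":0,"z":0,"rx":0,"ry":0,"rz":0,"grip":0.6},{"x":4,"y":0,"z":0,"rx":0,"ry":0,"rz":0,"grip":0.6},{"x":4,"y":0,"z":0,"rx":0,"ry":0,"rz":0,"grip":0.6},{"x":4,"y":0,"z":0,"rx":0,"ry":0,"rz":0,"grip":0.6},{"x":0,"y":0,"z":0,"rx":0,"ry":0,"rz":0,"grip":0.6}]'
python3 -c "
from h import *
st();tile();tile('scene')"
```

```text
time: 7.17
eef_pos: [0.5441, -0.2069, 0.1205]
tcp_rot: [0.999, 0.035, 0.0, 0.0]
contact_force: [-0.6, -0.6, -0.4]
opening: 0.597
finger_force: 0.0
t 7.17 tcp ledge [-123.1 -146.8] z 120.5 toolx deg in ledge -0.01 tilt [ 0.001 -0.    -1.   ] F [-0.6 -0.6 -0.4] open 0.6
top ctr [ -59.6 -127.6] size [94.6 93.8] rot -3.1 front x [-14.9  -9.9]
scene ctr [ -56.6 -123.9] size [95.7 96. ] rot -2.8 front x [-11.1  -6.4]
```

```bash
python3 -m creep '[{"x":4,"y":0,"z":0,"rx":0,"ry":0,"rz":0,"grip":0.6},{"x":4,"y":0,"z":0,"rx":0,"ry":0,"rz":0,"grip":0.6},{"x":4,"y":0,"z":0,"rx":0,"ry":0,"rz":0,"grip":0.6},{"x":4,"y":0,"z":0,"rx":0,"ry":0,"rz":0,"grip":0.6},{"x":4,"y":0,"z":0,"rx":0,"ry":0,"rz":0,"grip":0.6},{"x":4,"y":0,"z":0,"rx":0,"ry":0,"rz":0,"grip":0.6},{"x":4,"y":0,"z":0,"rx":0,"ry":0,"rz":0,"grip":0.6},{"x":4,"y":0,"z":0,"rx":0,"ry":0,"rz":0,"grip":0.6},{"x":2,"y":0,"z":0,"rx":0,"ry":0,"rz":0,"grip":0.6},{"x":0,"y":0,"z":0,"rx":0,"ry":0,"rz":0,"grip":0.6}]'
cat >> h.py <<'E'
def sub(n="top"):
    """tile outline at subpixel: upsample 'redness' 8x, threshold halfway, rectangle on z=.13"""
    c=optics.read_camera(n); I=c["color"].astype(np.float32); S=8
    d=I[...,2]-I[...,0]
    best=None
    for k in blobs(c,n):
        r=fit(c,k,.13)
        if 450<r[0][0]<800 and -330<r[0][1]<-60: best=k
    x,y,w,h=cv2.boundingRect(best); x-=6;y-=6;w+=12;h+=12
    p=cv2.resize(d[y:y+h,x:x+w],None,fx=S,fy=S,interpolation=cv2.INTER_LINEAR)
    hi=np.median(d[y+h//2-4:y+h//2+5,x+w//2-4:x+w//2+5]); lo=np.median(d[y:y+h,x:x+2])
    k=max(cv2.findContours((p>(hi+lo)/2).astype(np.uint8),cv2.RETR_EXTERNAL,cv2.CHAIN_APPROX_NONE)[0],key=cv2.contourArea).reshape(-1,2)
    q=(k+.5)/S-.5+[x,y]
    r=cv2.minAreaRect(((ray(c,q,.13)*1000-O)@T).astype(np.float32)); b=cv2.boxPoints(r)
    print(n,"ctr",np.round(r[0],1),"size",np.round(r[1],1),"rot",round((r[2]+45)%90-45,2),"x sorted",np.sort(b[:,0]).round(1))
E
python3 -c "
from h import *
st();sub();sub('scene');sub()
c=optics.read_camera('top');print(edge(c)[:2])"
```

```text
time: 8.1
eef_pos: [0.5778, -0.2046, 0.1204]
tcp_rot: [0.999, 0.034, 0.001, 0.0]
contact_force: [0.2, -0.5, -0.2]
opening: 0.604
finger_force: 0.0
t 8.1 tcp ledge [ -89.4 -146.8] z 120.4 toolx deg in ledge -0.03 tilt [ 0.001 -0.    -1.   ] F [ 0.2 -0.5 -0.2] open 0.6
top ctr [ -26.3 -127.1] size [105.3 106.6] rot 0.19 x sorted [-79.1 -78.7  26.2  26.6]
scene ctr [ -26.5 -123.4] size [106.7 105.6] rot -0.17 x sorted [-79.5 -79.2  26.1  26.4]
top ctr [ -36.3 -131.8] size [125.2 116.1] rot 0.08 x sorted [-99.  -98.8  26.3  26.4]h.py:21: RuntimeWarning: divide by zero encountered in scalar divide
  i=np.argmax(v<83); return i-1+(v[i-1]-83)/(v[i-1]-v[i])
Traceback (most recent call last):
  File "h.py", line 29, in edge
    FL,FR,NL,NR=X(far,left),X(far,right),X(near,left),X(near,right)
                                         ~^^^^^^^^^^^
  File "h.py", line 28, in X
    s=np.linalg.solve(np.c_[a[:2],-b[:2]],b[2:]-a[2:]); return a[2:]+s[0]*a[:2]
numpy.linalg.LinAlgError: Singular matrix
```

```bash
cat >> h.py <<'E'
def front():
    """top view: half-level crossings per column of cabinet edge and of the tile front / rear, in ledge mm"""
    c=optics.read_camera("top"); I=c["color"].astype(float); g=I.mean(2); d=I[...,2]-I[...,0]
    def cr(v,start):   # half-level crossing nearest after start, v falling or rising
        lo,hi=np.median(v[:6]),np.median(v[-6:]); s=(v-lo)/(hi-lo); i=np.argmax(s>.5); return start+i-1+(.5-s[i-1])/(s[i]-s[i-1])
    E=[(u,cr(g[158:186,u],158)) for u in list(range(225,290))+list(range(355,363))]
    e=(ray(c,E,.12)*1000-O)@T; print("edge x",np.median(e[:,0]).round(2),"slope deg",np.degrees(np.polyfit(e[:,1],e[:,0],1)[0]).round(2))
    ctr=proj(c,[[*(O+T@[-10,-127])/1000,.13]])[0]; u0=int(ctr[0]); v0=int(ctr[1])
    F=[(u,cr(d[v0-32:v0+1,u],v0-32)) for u in range(u0-12,u0+13)]
    f=(ray(c,F,.13)*1000-O)@T; print("front x",np.median(f[:,0]).round(2),"std",f[:,0].std().round(2),"slope deg",np.degrees(np.polyfit(f[:,1],f[:,0],1)[0]).round(2))
    B=[(u,2*v0-cr(d[v0:v0+30,u][::-1],0)+0) for u in range(u0-12,u0+13)]
    B=[(u,v0+29-cr(d[v0:v0+30,u][::-1],0)) for u in range(u0-12,u0+13)]
    b=(ray(c,B,.13)*1000-O)@T; print("rear x",np.median(b[:,0]).round(2),"std",b[:,0].std().round(2))
    R=[(u0+30-cr(d[v,u0:u0+31][::-1],0),v) for v in range(v0-8,v0+9)]; L=[(u0-30+cr(d[v,u0-30:u0+1],0),v) for v in range(v0-8,v0+9)]
    print("sides y",[np.median(((ray(c,q,.13)*1000-O)@T)[:,1]).round(1) for q in(L,R)])
E
python3 -c "
from h import *
front()"
```

```text
edge x -0.17 slope deg 0.51
front x 20.65 std 7.65 slope deg -14.23
rear x -66.06 std 24.73
sides y [np.float64(-77.3), np.float64(nan)]h.py:62: RuntimeWarning: divide by zero encountered in divide
  lo,hi=np.median(v[:6]),np.median(v[-6:]); s=(v-lo)/(hi-lo); i=np.argmax(s>.5); return start+i-1+(.5-s[i-1])/(s[i]-s[i-1])
h.py:62: RuntimeWarning: invalid value encountered in divide
  lo,hi=np.median(v[:6]),np.median(v[-6:]); s=(v-lo)/(hi-lo); i=np.argmax(s>.5); return start+i-1+(.5-s[i-1])/(s[i]-s[i-1])
h.py:62: RuntimeWarning: invalid value encountered in scalar divide
  lo,hi=np.median(v[:6]),np.median(v[-6:]); s=(v-lo)/(hi-lo); i=np.argmax(s>.5); return start+i-1+(.5-s[i-1])/(s[i]-s[i-1])
```

```bash
python3 - <<'E'
from h import *
c=optics.read_camera("top"); cv2.imwrite("pics/t2.png",cv2.resize(c["color"][120:220,270:400],None,fx=6,fy=6,interpolation=cv2.INTER_NEAREST))
E
```

```text
(no output)
```

View pics/t2.png

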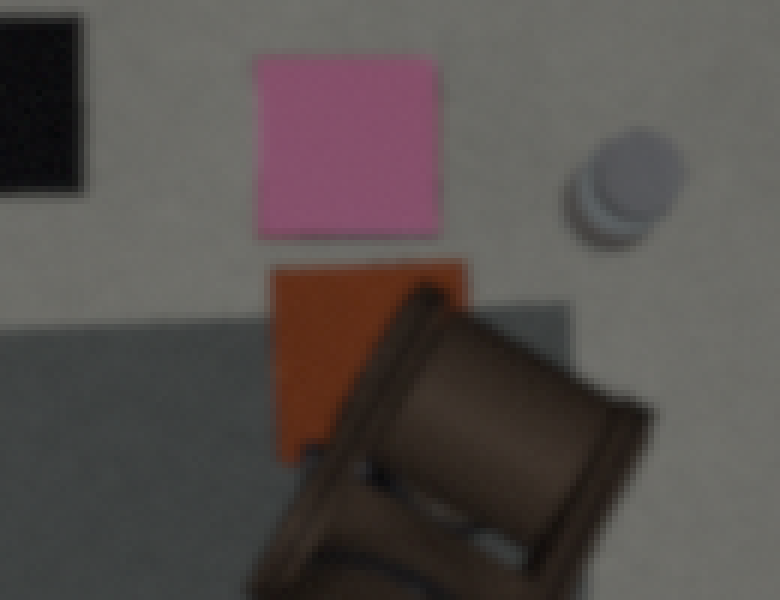

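The top crop shows the tile's front at crop row ~265 (image row 164), 4 px below the pink card, with the arm covering its right and rear parts. I'll narrow the front window accordingly.

```bash
cat >> h.py <<'E'
def front2(lo=318,hi=345):
    c=optics.read_camera("top"); I=c["color"].astype(float); g=I.mean(2); d=I[...,2]-I[...,0]
    def cr(v,a,b):
        s=(v-a)/(b-a); i=np.argmax(s>.5); return i-1+(.5-s[i-1])/(s[i]-s[i-1])
    E=[(u,158+cr(g[158:188,u],np.median(g[158:164,u]),np.median(g[182:188,u]))) for u in range(225,290)]
    e=(ray(c,E,.12)*1000-O)@T
    D=d[150:175,lo:hi]; v0=max(range(161,170)) 
    hi_=np.median(d[168:172,lo:lo+12])
    F=[]
    for u in range(lo,hi):
        col=d[155:172,u]; j=np.argmin(col[:9]) if col[:9].argmin()>0 else 0   # gap row between pink card and tile
        F.append((u,155+j+cr(col[j:],col[j],hi_)))
    f=(ray(c,F,.13)*1000-O)@T
    print("edge",np.median(e[:,0]).round(2),"slope",np.degrees(np.polyfit(e[:,1],e[:,0],1)[0]).round(2),"| front",f[:,0].mean().round(2),"std",f[:,0].std().round(2),"rot deg",-np.degrees(np.polyfit(f[:,1],f[:,0],1)[0]).round(2),"y range",f[:,1].min().round(1),f[:,1].max().round(1),f[::4,0].round(1))
E
python3 -c "
from h import *
front2();front2()"
```

```text
edge -0.25 slope -0.13 | front 21.86 std 0.17 rot deg -0.01 y range -167.0 -88.1 [22.  22.2 21.9 21.8 21.7 21.9 22.3]
edge -0.23 slope -0.16 | front 21.94 std 0.19 rot deg -0.08 y range -167.0 -88.1 [22.1 22.4 22.  21.8 21.6 22.  22.3]
```

```bash
python3 -m creep '[{"x":2,"y":0,"z":0,"rx":0,"ry":0,"rz":0,"grip":0.6},{"x":2,"y":0,"z":0,"rx":0,"ry":0,"rz":0,"grip":0.6},{"x":2,"y":0,"z":0,"rx":0,"ry":0,"rz":0,"grip":0.6},{"x":2,"y":0,"z":0,"rx":0,"ry":0,"rz":0,"grip":0.6},{"x":2,"y":0,"z":0,"rx":0,"ry":0,"rz":0,"grip":0.6},{"x":1,"y":0,"z":0,"rx":0,"ry":0,"rz":0,"grip":0.6},{"x":1,"y":0,"z":0,"rx":0,"ry":0,"rz":0,"grip":0.6},{"x":0,"y":0,"z":0,"rx":0,"ry":0,"rz":0,"grip":0.6},{"x":0,"y":0,"z":0,"rx":0,"ry":0,"rz":0,"grip":0.6},{"x":0,"y":0,"z":0,"rx":0,"ry":0,"rz":0,"grip":0.6}]'
python3 - <<'E'
from h import *
st();front2()
c=optics.read_camera('top');d=c["color"][...,2].astype(int)-c["color"][...,0]; print(d[150:172,328], d[150:172,322])
E
```

```text
time: 9.33
eef_pos: [0.5893, -0.2038, 0.1203]
tcp_rot: [0.999, 0.034, 0.0, 0.0]
contact_force: [-0.3, -0.3, 0.2]
opening: 0.599
finger_force: 0.1
t 9.33 tcp ledge [ -77.8 -146.8] z 120.3 toolx deg in ledge -0.04 tilt [ 0.001 -0.    -1.   ] F [-0.3 -0.3  0.2] open 0.6
edge -0.28 slope -0.16 | front 33.25 std 0.39 rot deg 0.14 y range -167.7 -88.7 [32.5 33.1 33.5 33.7 33.6 33.2 33. ]
[28 27 28 26 27 27 28 25 21 24 47 65 73 75 74 73 74 72 72 72 74 71] [27 27 27 27 28 27 27 27 24 23 34 58 70 72 73 73 72 71 73 70 72 71]
```

```bash
python3 -m creep '[{"x":0.6,"y":0,"z":0,"rx":0,"ry":0,"rz":0,"grip":0.6},{"x":0.6,"y":0,"z":0,"rx":0,"ry":0,"rz":0,"grip":0.6},{"x":0,"y":0,"z":0,"rx":0,"ry":0,"rz":0,"grip":0.6},{"x":0,"y":0,"z":0,"rx":0,"ry":0,"rz":0,"grip":0.6},{"x":0,"y":0,"z":0,"rx":0,"ry":0,"rz":0,"grip":0.6},{"x":0,"y":0,"z":0,"rx":0,"ry":0,"rz":0,"grip":0.6},{"x":-5,"y":0,"z":0,"rx":0,"ry":0,"rz":0,"grip":0.6},{"x":-15,"y":0,"z":0,"rx":0,"ry":0,"rz":0,"grip":0.6},{"x":-25,"y":0,"z":0,"rx":0,"ry":0,"rz":0,"grip":0.6},{"x":-25,"y":0,"z":0,"rx":0,"ry":0,"rz":0,"grip":0.6}]'
python3 -m creep '[{"x":-20,"y":0,"z":0,"rx":0,"ry":0,"rz":0,"grip":0.6},{"x":0,"y":0,"z":-20,"rx":0,"ry":0,"rz":0,"grip":0.6},{"x":0,"y":0,"z":-30,"rx":0,"ry":0,"rz":0,"grip":0.6},{"x":0,"y":0,"z":-30,"rx":0,"ry":0,"rz":0,"grip":0.6},{"x":0,"y":30,"z":-20,"rx":0,"ry":0,"rz":0,"grip":0.6},{"x":0,"y":30,"z":0,"rx":0,"ry":0,"rz":0,"grip":0.6},{"x":0,"y":30,"z":0,"rx":0,"ry":0,"rz":0,"grip":0.6},{"x":0,"y":30,"z":0,"rx":0,"ry":0,"rz":0,"grip":0.6},{"x":0,"y":30,"z":0,"rx":0,"ry":0,"rz":0,"grip":0.6},{"x":0,"y":0,"z":0,"rx":0,"ry":0,"rz":0,"grip":0.6}]'
python3 - <<'E'
from h import *
st();front2()
c=optics.read_camera('top'); cv2.imwrite("pics/t3.png",cv2.resize(c["color"][120:220,270:400],None,fx=6,fy=6,interpolation=cv2.INTER_NEAREST))
d=c["color"][...,2].astype(int)-c["color"][...,0]; print(d[150:205,330])
print(d[180,305:360])
E
```

```text
time: 10.27
eef_pos: [0.5201, -0.2085, 0.1203]
tcp_rot: [0.999, 0.035, 0.001, 0.0]
contact_force: [0.3, 0.5, 0.6]
opening: 0.601
finger_force: 0.0
time: 11.1
eef_pos: [0.5105, -0.3644, 0.2204]
tcp_rot: [0.999, 0.032, 0.001, 0.002]
contact_force: [-0.5, -0.1, -0.1]
opening: 0.601
finger_force: 0.0
t 11.1 tcp ledge [-167.6 -301.6] z 220.4 toolx deg in ledge -0.26 tilt [ 0.002 -0.003 -1.   ] F [-0.5 -0.1 -0.1] open 0.6
edge -0.27 slope -0.15 | front 34.08 std 0.4 rot deg -0.47 y range -167.8 -88.7 [34.  34.4 34.5 34.6 33.8 33.6 33.7]
[28 29 28 28 28 28 28 25 22 28 56 73 77 76 76 76 78 77 76 75 75 75 75 77
 75 74 77 76 75 76 75 77 77 77 76 75 75 76 74 76 76 70 50 18  0 -2 -3 -2
 -2 -3 -3 -3 -2 -2 -3]
[-2 -2 -2 -1 -3 -2 -2 -2 -1  9 32 60 72 75 77 72 72 75 75 76 74 75 76 77
 77 75 78 77 79 77 77 77 79 78 78 77 74 74 76 76 75 76 67 43 14 -1 -2 -2
 -3 -3 -2 -2 -2 -3 -3]
```

View pics/t3.png

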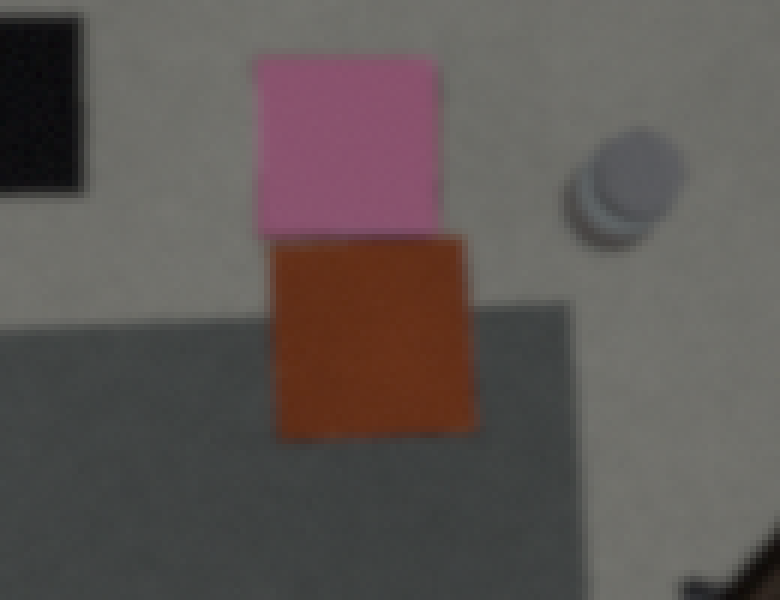

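The tile now lies unobstructed at crop (272–478, 235–440), square to the edge. Its clean rear edge gives an independent check.

```bash
python3 - <<'E'
from h import *
c=optics.read_camera('top'); I=c["color"].astype(float); d=I[...,2]-I[...,0]
def cr(v,a,b): s=(v-a)/(b-a); i=np.argmax(s>.5); return i-1+(.5-s[i-1])/(s[i]-s[i-1])
B=[(u,203-cr(d[180:204,u][::-1],-2,75.5)) for u in range(319,347)]
L=[(305+cr(d[v,305:330],-2,75.5),v) for v in range(176,190)]
Rr=[(359-cr(d[v,335:360][::-1],-2,75.5),v) for v in range(176,190)]
F=[(u,158+cr(d[158:172,u],8,75.5)) for u in range(319,345)]
W=lambda q,z:(ray(c,q,z)*1000-O)@T
for z in(.12,.13):
    b=W(B,z);print("rear",z,b[:,0].mean(),"slope",np.degrees(np.polyfit(b[:,1],b[:,0],1)[0]))
f=W(F,.13);print("front",f[:,0].mean(),np.degrees(np.polyfit(f[:,1],f[:,0],1)[0]))
for q in(L,Rr):
    b=W(q,.13);print("side y",b[:,1].mean(),"slope",np.degrees(np.polyfit(b[:,0],b[:,1],1)[0]))
sub();sub('scene');tile('top',0,200)
E
```

```text
rear 0.12 -63.73750747694809 slope 0.11973265539446812
rear 0.13 -64.7853481022466 slope 0.11973265539446473
front 34.916214168028674 1.1927845223258642
side y -77.14921382091961 slope -0.20764157342147213
side y -176.79818570105706 slope -0.35512964940053604
top ctr [ -14.2 -127.1] size [ 99.9 101.6] rot -0.1 x sorted [-65.1 -64.9  36.5  36.6]
scene ctr [ -13.4 -123.8] size [107.5 104.1] rot -0.42 x sorted [-65.9 -65.1  38.2  39. ]
top ctr [-72.4 138. ] size [94.8 94.1] rot 42.4 front x [-69.1  -5.7]
```

```bash
python3 -c "
from plant import sign_off
print(sign_off())"
```

```text
the job is handed in; nothing more can be done
None
```

The tile now sticks out about 35 mm over the far edge (I measured 35–36 mm), square to within about 0.5°; the disc is where it was, the gripper was clear of everything, and the job was handed in at about 11 s.

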